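# Cure a pearl inlay dot with the UV lamp

### The job

The resin round the pearl dot in the bridge is still wet and the rubber tip of the clamp is shading it. Press the red lever all the way down to lift the tip, then take the curing lamp from its cradle and, without touching the fixture with it, shine it straight at the dot from two to four centimetres away, holding it still for a good three seconds. Lay the lamp back in its cradle as it was, leave the clamp open, and do not disturb the glue bottle, the shellac jar or the sanding block.

Things in the scene. Friction and masses are not known exactly. Their poses are not given: they have to be found in the camera images.
- toggle_jig: Gluing fixture, fixed. Frame in mm: origin on the bench, z up. Pale board x -75..75, y -62..138, 18 thick; fences rise to z 38 along its +x edge (x 50..70) and +y edge (y 113..133); -x side open. A dark wooden bridge 30 x 100 x 4 (x -3..27, y 18..118, top z 22) is held on it. The steel clamp bracket stands at x -6..30, y -42..8, up to z 54; clamp arm and lever run along y at x = 12
- toggle_jig_lever (a joint): Clamp lever angle, rad: 0 = rubber tip down on the dot, 0.471 = fully open (red handle right down, tip lifted). Stays where left. The 9 mm wide arm runs from the hinge over the bridge to y = 91 mm; fully open its end rises to z = 115 and the rubber tip (18 mm across) hangs about 48 mm above the dot
- lever_hinge (a point): Axis of the clamp lever, on the fixture at (12, -22, 47) mm; the axis runs along the fixture's x. Pressing the handle down turns it about +x
- lever_grip (a point): Point on the upper side of the red plastic handle (16 mm wide) near its outer end, moving with the lever; with the lever at 0 it lies at (12, -118, 114) mm in the fixture's frame and the handle slopes up and outward at about 30 degrees
- dot_top (a point): Centre of the top of the white pearl dot, 8 mm across, nearly flush in the dark bridge, at (12, 83, 23) mm in the fixture's frame; hidden under the rubber tip while the clamp is down
- uv_lamp: Pen-shaped curing lamp, 0.16 kg, 152 mm long. Origin on its axis mid-grip, x along the axis out of the lens. Black square handle 26 x 26 mm from x = -52 to 48 (ribbed zone -16..16), then a neck 21 mm across and a nose tapering to 17 mm; lens at x = 100. Lights itself when lifted. In the cradle it slopes lens-down at 40 degrees, so a gripper pointing straight down can take it across the handle
- lamp_lens (a point): Centre of the lamp's lens, at (100, 0, 0) mm in the lamp's frame
- lamp_cradle: Grey metal cradle, fixed: base 165 x 84 mm, 12 mm thick, origin on the bench, x towards the lens end. A 14 mm wide spine slopes down to +x at 40 degrees under the lamp, with two black saddles (open upward, flared lips, up to 50 mm wide) 44 mm behind and 43 mm ahead of the seat, and a rubber toe at its foot that carries the lens end. Between the saddles the handle is free on both sides
- cradle_seat (a point): Where the lamp's origin lies when it is seated: (-20, 0, 97) mm in the cradle's frame; its x axis is that of the seated lamp (40 degrees down)
- glue_bottle: Cream squeeze bottle of wood glue with an orange nozzle, 43 x 60 x 170 mm, standing near the open side of the fixture, origin at the centre of its underside
- shellac_jar: Open glass jar, 66 mm across, 86 mm tall, with a little shellac, origin at the centre of its underside
- sanding_block: Cork sanding block 60 x 110 x 24 mm lying flat, origin at the centre of its underside

How it is judged:
On the way, in this order (a step that is already met when the one before it is completed fails the run):
1. the red lever is pressed down and the rubber tip lifted clear of the dot (value of joint toggle_jig_lever above 0.4 rad), for 0.2 s.
2. with the tip lifted, the lamp is held still 10 to 50 mm from the dot, its axis passing within 10 mm of the dot's centre, for 2.5 s (value of joint toggle_jig_lever above 0.38 rad and x of dot_top in the frame of uv_lamp between 0.11 and 0.15 m and y of dot_top in the frame of uv_lamp between -0.01 and 0.01 m and z of dot_top in the frame of uv_lamp between -0.01 and 0.01 m and linear speed of uv_lamp below 0.015 m/s and angular speed of uv_lamp below 0.15 rad/s), for 2.5 s.
At the end, for the whole second after the job is handed in: The lamp rests in its cradle, its origin within 10 mm of the seat and its axis within 0.15 rad of the seat's, at rest; the clamp is open (lever above 0.38 rad); the bottle, jar and block stand within 30 mm of where they were, upright (distance between uv_lamp and cradle_seat below 0.01 m and angle between the x axis of uv_lamp and the x axis of cradle_seat, either way round below 0.15 rad and linear speed of uv_lamp below 0.02 m/s and value of joint toggle_jig_lever above 0.38 rad and distance of each of glue_bottle, shellac_jar, sanding_block from where it was at the start of the episode below 0.03 m and angle between each of glue_bottle, shellac_jar, sanding_block's own z axis and vertical below 0.2 rad); the robot touches nothing.
It fails at once if the lamp touches the fixture with more than 2 N (contact force between uv_lamp and toggle_jig above 2 N).
It fails at once if the glue bottle, shellac jar or sanding block is shifted by more than 30 mm or tipped (distance of any of glue_bottle, shellac_jar, sanding_block from where it was at the start of the episode above 0.03 m or angle between any of glue_bottle, shellac_jar, sanding_block's own z axis and vertical above 0.35 rad).
It also fails if it takes over 67 s, if anything falls off the work surface, if the arm or the gripper's body presses on something with over 40 N, if the wrist force passes 120 N, or if a joint passes its speed limit or range.

### The arm

A 6-joint arm with a two-finger parallel gripper is mounted at the origin on a cart in front of the work surface, level with it; the furniture and walls round the work are solid. World frame = base frame: x ahead of the robot, y to its left, z up, the work surface at z = 0. Lengths are in m, angles in rad, forces in N, time in s.
With the tool pointing down it reaches from about 0.375 to 0.925 m from the base axis. Payload 5.7 kg.
Tool frame: the origin (TCP) lies midway between the tips of the shut fingers; the grasp point (between the pads) lies 19 mm behind it (arm.grip_point_offset is the distance from the TCP to the grasp point, in m); z points along the fingers, y is the line along which they close (so a half turn about z gives the same grasp; the last joint's range is limited). The gripper opens to 85 mm and grips with 20 to 120 N. Pads are 22 mm wide; open, the fingers measure 114 mm over their backs; the gripper's body (76 mm by 85 mm) begins 54 mm behind the grasp point. The pads swing forward as they close: fully open they stand 13 mm farther back than shut.
Start: joints at [-1.22, 0.359, 1.51, -0, 1.272, -0.115], TCP at [0.269, -0.536, 0.231] pointing down, gripper open.
Joint ranges: [-2.97, 2.97], [-1.01, 2.36], [0.21, 2.38], [-0.96, 4.11], [0.2, 2.71], [-2.98, 2.98]. Speed limits (rad/s): [2.39, 2.39, 3.14, 3.14, 3.14, 3.14].

### API

Orientations are given as a 3x3 rotation matrix whose columns are the frame's x, y, z axes.
In Python, from bench import arm gives the robot as it stands.
- The arm moves only by the tool drive_tool, never from a script. Its argument "plan" is a list of rows, each a list of 5 numbers: the shift along the world's x, y, z in m, then the turn about the world's z in rad, then the finger opening in m, from 0 to 0.0854. A call has 1 to 12 rows; each row shifts and turns the commanded pose from where the row before left it; what a row does not reach is not made up. A row lasts 1/10 s, in which the tool goes at most 50 mm and 8.59 degrees, less where a joint would pass 70% of its speed; a pose out of reach is approached as far as the arm can. A call with a gripper value outside its range is refused whole. The fingers move at their own pace and stop on an object; "squeeze" is the grip in N (left out, the last holds). Time passes only in rows, so rows that do not move let the fingers close. It gives the time, the measured TCP pose, the force, the opening and the grip force at its end, in the units of the state.
- arm.observe(): the state, without advancing time (a new reading comes with each control period).
- arm.read_camera(name): name is "side" or "top" or "wrist"; returns a dict with "frame" (420x560x3 uint8, red, green, blue), "z_map" (420x560 float32, m along the optical axis (not along the pixel's ray), 0 where there is no reading), "fov_y" (degrees; the focal length in pixels is half the picture's height over the tangent of half this angle, whatever the lens; pixels are square), "cx", "cy" (the principal point, pixels), "rvec" (rotation vector, rad) and "tvec" (3), from world to camera coordinates, as OpenCV has them. Camera axes: x right, y down, z forward; pixel columns grow to the right and rows downward; lengths in m; the calibration is good to about 2 mm. A picture is of the moment at which its call begins.
- arm.finish_job(): hands the job in; it is judged then, once.
The state is a dict: "time": time; "joint_positions": joint angles; "qd": joint speeds; "effort": joint torques, N m; "ee_pos": TCP position; "tcp_rot": TCP orientation; "contact_force": force on the tool from outside, world axes, zero at the start; "wrist_torque": the same for the moment, N m; "grip_width": opening from 0.0 (shut) to 1.0 (fully open); "grip_force": force on a finger pad.
Only numpy, scipy, OpenCV 4.12 (cv2) and the standard library are available. Lean on these libraries where they do the work, as an engineer would, in place of code of your own. Each camera call takes 0.05 s, during which the arm holds its last target. There are 200 camera calls.

## Working session

There is one attempt and no reset: what is moved stays moved. The work goes in short steps, Python scripts to look and compute and a tool call to move; the robot and the scene stay as the last step left them, time stands still between calls to the robot, and variables do not carry over. Pictures are saved under pics/ and viewed, at most 10 in all, crops included, and the job is handed in when it is done.

Besides the shell and the picture viewer there is one more tool, called after ">>>" as name(argument=value, ...) on one line, values as JSON. drive_tool: Moves the arm, as the interface text tells. Its arguments: {"type":"object","properties":{"plan":{"type":"array"},"squeeze":{"type":"number"}},"required":["plan"]}

```bash
mkdir -p pics
cat > h.py <<'E'
import numpy as np, cv2
from bench import arm
def cam(n):
    c=arm.read_camera(n); f=210/np.tan(np.radians(c["fov_y"])/2)
    R,_=cv2.Rodrigues(np.array(c["rvec"],float)); t=np.array(c["tvec"],float).ravel()
    z=c["z_map"]; v,u=np.mgrid[0:420,0:560]
    P=np.stack([(u-c["cx"])/f*z,(v-c["cy"])/f*z,z],-1)
    W=(P-t)@R; W[z<=0]=np.nan
    return c["frame"],W,(f,R,t,c["cx"],c["cy"])
def save(n,img): cv2.imwrite("pics/"+n,cv2.cvtColor(img,cv2.COLOR_RGB2BGR))
E
python3 - <<'E'
from h import *
for n in("top","side"):
    f,W,k=cam(n); save(n+"1.png",f); np.savez(n+"1.npz",f=f,W=W)
    print(n,k[0],(-k[1].T@k[2]).round(3),k[1][2].round(2))
print(arm.observe()["contact_force"],arm.grip_point_offset)
E
```

```text
top 386.68893998279 [0.399 0.023 0.932] [ 0.11 -0.01 -0.99]
side 537.509255764446 [ 0.428 -1.405  0.764] [ 0.06  0.91 -0.41]
[-1.01414451  0.22828482  0.32294815] 0.0187
```

View pics/top1.png

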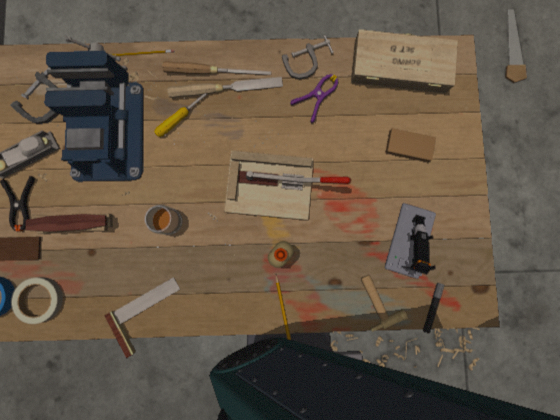

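View pics/side1.png

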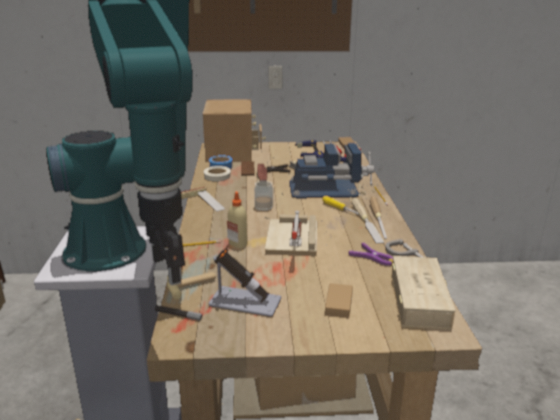

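Top view: fixture around (270,187), with the lever's red handle at (335,180) pointing to world −y. The cradle and lamp are at (412,242), the bottle at (281,255), the jar at (163,221) and the block at (411,145). The side view confirms the lens end points to about +x and the bottle is on the fixture's open −x side.

Run:
```python
from h import *
d=np.load("top1.npz"); f=d["f"]; W=d["W"]; hsv=cv2.cvtColor(f,cv2.COLOR_RGB2HSV)
def roi(a,b,c,e):
    m=np.zeros((420,560),bool); m[b:e,a:c]=1; return m
def rect(m):
    p=W[m][:,:2].astype(np.float32); r=cv2.minAreaRect(p); return np.round(r[0],4),np.round(r[1],4),round(r[2],2),len(p)
z=W[...,2]
print("bench z",np.nanmedian(z[300:310,200:260]), np.nanmedian(z[195:205,370:385]))
# fixture board incl fences
m=roi(215,140,325,230)&(z>.011)&(z<.045)
m=cv2.morphologyEx(m.astype(np.uint8),cv2.MORPH_OPEN,np.ones((5,5)))>0
print("board",rect(m),cv2.boxPoints(cv2.minAreaRect(W[m][:,:2].astype(np.float32))).round(3).tolist())
red=roi(300,165,360,195)&(hsv[...,1]>180)&((hsv[...,0]<6)|(hsv[...,0]>174))&(z>.04)
p=W[red]; print("red",len(p),p.min(0),p.max(0),p[np.argmin(p[:,1])])
m=roi(375,195,445,285)&(z>.007)&(z<.018)
m=cv2.morphologyEx(m.astype(np.uint8),cv2.MORPH_OPEN,np.ones((3,3)))>0
print("cradle",rect(m),cv2.boxPoints(cv2.minAreaRect(W[m][:,:2].astype(np.float32))).round(3).tolist())
m=roi(380,195,445,285)&(z>.03); p=W[m]; print("lamp",len(p),p.min(0),p.max(0))
c,l=p[:,:2].mean(0),np.linalg.svd(p[:,:2]-p[:,:2].mean(0),full_matrices=False)[2][0]; print(c,l,np.degrees(np.arctan2(l[1],l[0])))
for n,r,h in(("bottle",roi(260,235,300,275),.03),("jar",roi(140,200,185,240),.03),("block",roi(380,125,440,165),.015)):
    m=r&(z>h); p=W[m]; print(n,p.min(0).round(3),p.max(0).round(3),rect(m))
s=arm.observe(); print(s["tcp_rot"],s["ee_pos"])
```

```text
bench z -9.60115802583823e-05 -0.0012458111007517655
board (array([0.5489, 0.0472]), array([0.2002, 0.1497]), 83.23, 4697) [[0.46299999952316284, -0.0430000014603138], [0.6110000014305115, -0.061000000685453415], [0.6349999904632568, 0.1379999965429306], [0.4860000014305115, 0.1550000011920929]]
red 170 [ 0.53371023 -0.12870235  0.08254654] [ 0.55285954 -0.07018139  0.11472487] [ 0.54442579 -0.12870235  0.10865985]
cradle (array([ 0.4079, -0.2854]), array([0.0835, 0.1648]), 70.74, 1624) [[0.3160000145435333, -0.2980000078678131], [0.47200000286102295, -0.35199999809265137], [0.49900001287460327, -0.27300000190734863], [0.3440000116825104, -0.21899999678134918]]
lamp 939 [ 0.33434773 -0.31515533  0.03125254] [ 0.46606332 -0.24411047  0.13920603]
[ 0.38992451 -0.27696726] [-0.94978923  0.31289042] 161.76649258124627
bottle [ 0.354 -0.007  0.044] [0.413 0.051 0.172] (array([0.385 , 0.0231]), array([0.0425, 0.0589]), 47.01, 489)
jar [0.436 0.257 0.03 ] [0.501 0.321 0.091] (array([0.4689, 0.2883]), array([0.0643, 0.064 ]), 42.82, 698)
block [ 0.598 -0.358  0.015] [ 0.679 -0.241  0.028] (array([ 0.6387, -0.2994]), array([0.11  , 0.0612]), 76.1, 1132)
[[ 8.93453886e-01  4.49154574e-01 -5.68569680e-04]
 [ 4.49154898e-01 -8.93452599e-01  1.52636520e-03]
 [ 1.77583853e-04 -1.61911278e-03 -9.99998673e-01]] [ 0.2692635  -0.53550581  0.23055269]
```

All sizes match the given dimensions (board 200×150, cradle 165×84). World estimates:

| Item | Position (m) | Yaw |
|---|---|---|
| Fixture origin | (.544, .010) | −6.8° |
| Lever grip | (.542, −.109, .114) | – |
| Dot | (.566, .0905, .023) | – |
| Cradle seat | (.389, −.279, .097) | −19.2° |

I'll do the lever first, with the fingers shut and the tool already turned for the lamp.

>>> drive_tool(plan=[[0.0225,0.0355,0,-0.1,0],[0.0225,0.0355,0,-0.1,0],[0.0225,0.0355,0,-0.1,0],[0.0225,0.0355,0,-0.1,0],[0.0225,0.0355,0,-0.1,0],[0.0225,0.0355,0,-0.1,0],[0.0225,0.0355,0,-0.1,0],[0.0225,0.0355,0,-0.1,0],[0.0225,0.0355,0,0,0],[0.0225,0.0355,0,0,0],[0.0225,0.0355,0,0,0],[0.0225,0.0355,0,0,0]])

```text
time: 1.3
ee_pos: [0.5399, -0.1083, 0.231]
tcp_rot: [[0.945, -0.328, -0.0], [-0.328, -0.945, 0.0], [-0.0, -0.0, -1.0]]
contact_force: [-0.2, 0.4, 0.1]
grip_width: -0.001
grip_force: 0.0
```

>>> drive_tool(plan=[[0.003,-0.001,-0.035,0,0],[0,0,-0.035,0,0],[0,0,-0.025,0,0],[0,0,-0.01,0,0],[0,0,-0.01,0,0],[0,-0.002,-0.008,0,0],[0,-0.003,-0.008,0,0],[0,-0.003,-0.008,0,0],[0,-0.003,-0.008,0,0],[0,0,0,0,0]])

```text
time: 2.3
ee_pos: [0.542, -0.1224, 0.0834]
tcp_rot: [[0.944, -0.329, -0.001], [-0.329, -0.944, 0.0], [-0.001, -0.0, -1.0]]
contact_force: [-0.4, 0.3, 0.3]
grip_width: 0.002
grip_force: 0.0
```

Run:
```python
from h import *
f,W,k=cam("side"); save("s2.png",cv2.resize(f[190:300,220:360],None,fx=5,fy=5))
print(arm.observe()["contact_force"])
```

```text
[-0.14968982  0.07204544  0.06395482]
```

View pics/s2.png

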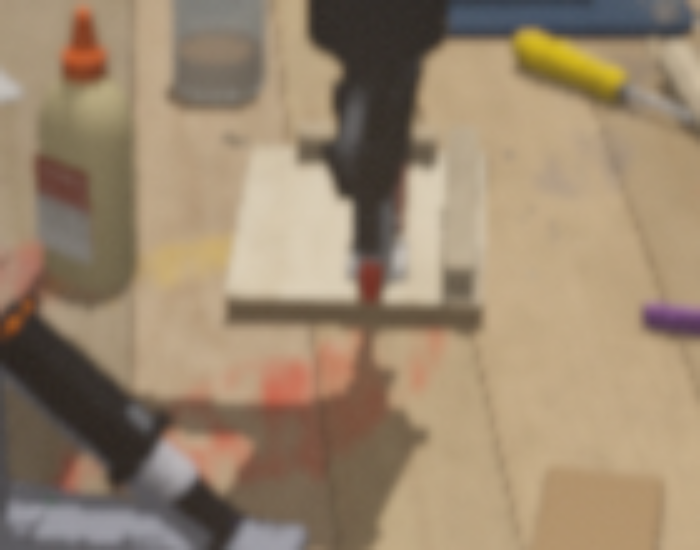

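The handle's red end sits directly under the fingertips (crop 370,275), and the lever has moved down with them with its tip rising. I'll keep following the arc to the stop.

>>> drive_tool(plan=[[-0.001,-0.003,-0.006,0,0],[0,-0.002,-0.006,0,0],[-0.001,-0.001,-0.005,0,0],[0,-0.001,-0.004,0,0],[0,0,-0.002,0,0],[0,0,0,0,0]])

```text
time: 2.95
ee_pos: [0.5412, -0.1286, 0.066]
tcp_rot: [[0.945, -0.328, 0.002], [-0.328, -0.945, 0.0], [0.002, -0.001, -1.0]]
contact_force: [-9.9, 8.2, 48.8]
grip_width: 0.0
grip_force: 24.4
```

Hard stop reached at 49 N. Now I'll lift off and go above the lamp.

>>> drive_tool(plan=[[0,0,0.006,0,0],[0,0,0.04,0,0],[0,0,0.05,0,0],[0,0,0.05,0,0.085],[-0.03,-0.03,0.03,0,0.085],[-0.03,-0.03,0,0,0.085],[-0.03,-0.03,0,0,0.085],[-0.03,-0.03,0,0,0.085],[-0.032,-0.03,0,0,0.085],[0,0,0,0,0.085]])

```text
time: 3.95
ee_pos: [0.3861, -0.2807, 0.2358]
tcp_rot: [[0.943, -0.332, -0.002], [-0.332, -0.943, -0.001], [-0.002, 0.002, -1.0]]
contact_force: [1.5, 0.2, 0.3]
grip_width: 0.997
grip_force: 0.0
```

Run:
```python
from h import *
f,W,k=cam("wrist"); save("w3.png",f)
F,R,t,cx,cy=k
for n,p in(("seat",(.389,-.279,.097)),("tcp",arm.observe()["ee_pos"])):
    q=R@np.array(p)+t; print(n,F*q[0]/q[2]+cx,F*q[1]/q[2]+cy)
f,W,k=cam("side"); c=f[190:300,220:360]
z=W[...,2];x=W[...,0];y=W[...,1]
# clamp arm/tip points near dot, top of arm end, red handle
m=(abs(x-.566)<.02)&(abs(y-.0905)<.03)&(z>.04); print("tip region zmin/max",m.sum(),z[m].min(),z[m].max())
hsv=cv2.cvtColor(f,cv2.COLOR_RGB2HSV)
m=(hsv[...,1]>150)&((hsv[...,0]<8)|(hsv[...,0]>172))&(abs(x-.542)<.03)&(y<-.06)&(y>-.17)&(z>.03); print("red",m.sum(),z[m].min(),z[m].max(),y[m].min())
# lamp side view: points
m=(abs(x-.39)<.12)&(abs(y+.279)<.1)&(z>.05)&(z<.16); print(W[m].min(0),W[m].max(0))
print(arm.observe()["ee_pos"])
```

```text
seat 276.3275284991113 191.51412116200177
tcp 275.71579297051215 259.54141432001416
tip region zmin/max 42 0.040047237264152026 0.11324980847666731
red 44 0.05350879045410637 0.07147180470817895 -0.1499511193283436
[ 0.33333371 -0.31779453  0.05002489] [ 0.45247699 -0.2431694   0.13951404]
[ 0.38891359 -0.27837949  0.23591066]
```

View pics/w3.png

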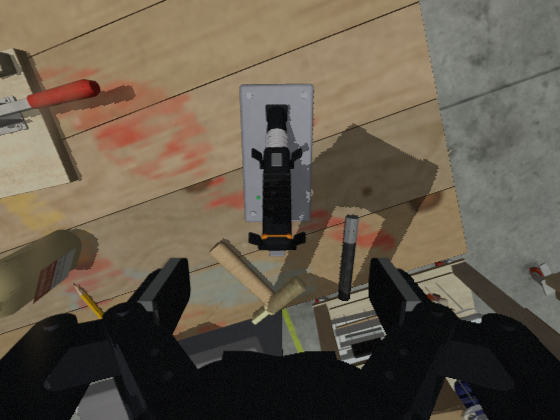

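The wrist view shows the lamp centred under the gripper and aligned: column 277 against 276 predicted. The handle is free between the saddles (rows 165–235). The lever reads open (arm end at z .113). I'll descend and grip.

>>> drive_tool(plan=[[0,0,-0.04,0,0.085],[0,0,-0.04,0,0.085],[0,0,-0.04,0,0.085],[0,0,-0.03,0,0.085],[0,0,-0.01,0,0.085],[0,0,0,0,0.05],[0,0,0,0,0.03],[0,0,0,0,0.01],[0,0,0,0,0.01],[0,0,0,0,0.01],[0,0,0,0,0.01],[0,0,0,0,0.01]], squeeze=70)

```text
time: 5.25
ee_pos: [0.3905, -0.279, 0.0777]
tcp_rot: [[0.945, -0.328, 0.002], [-0.328, -0.945, -0.002], [0.003, 0.001, -1.0]]
contact_force: [-0.1, -0.2, 6.4]
grip_width: 0.294
grip_force: 68.4
```

>>> drive_tool(plan=[[0,0,0.005,0,0.01],[0,0,0.01,0,0.01],[0,0,0.015,0,0.01],[0,0,0.02,0,0.01],[0,0,0.03,0,0.01],[0,0,0.04,0,0.01],[0,0,0.02,0,0.01],[0,0,0,0,0.01],[0,0,0,0,0.01]])

```text
time: 6.15
ee_pos: [0.3894, -0.2776, 0.2164]
tcp_rot: [[0.945, -0.328, 0.001], [-0.328, -0.945, -0.0], [0.001, -0.0, -1.0]]
contact_force: [0.2, -0.1, -2.6]
grip_width: 0.296
grip_force: 69.1
```

Run:
```python
from h import *
s=arm.observe(); p=np.array(s["ee_pos"]); print(p,s["grip_force"])
f,W,k=cam("side"); x,y,z=W[...,0],W[...,1],W[...,2]
u0,v0=(lambda q:(k[0]*q[0]/q[2]+k[3],k[0]*q[1]/q[2]+k[4]))(k[1]@p+k[2]); u0,v0=int(u0),int(v0); print(u0,v0)
c=f[v0-80:v0+70,u0-80:u0+120]; save("s4.png",cv2.resize(c,None,fx=4,fy=4))
f,W,k=cam("wrist"); save("w4.png",f)
```

```text
[ 0.3893621  -0.27760609  0.21635395] 69.07744646072388
235 222
```

View pics/s4.png

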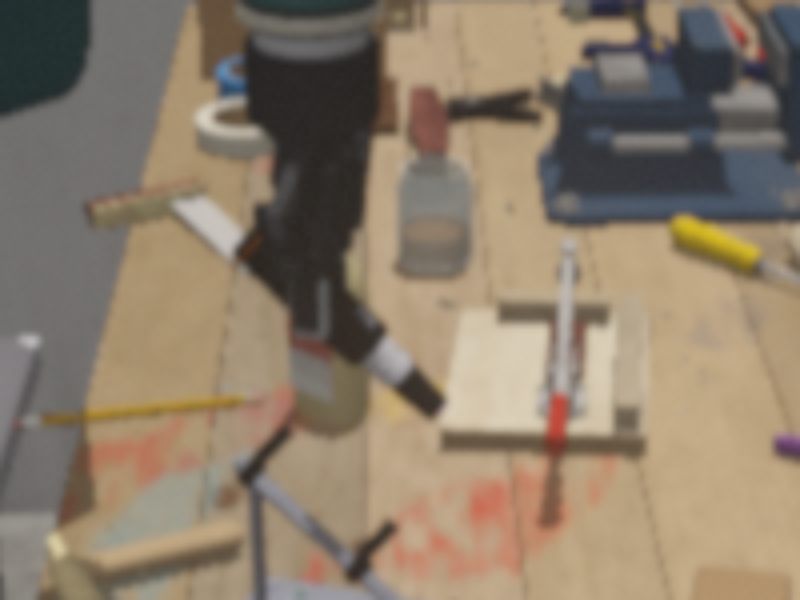

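View pics/w4.png

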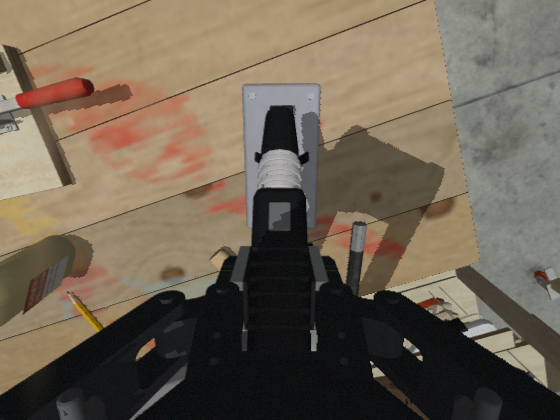

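Both views show the lamp gripped squarely on the ribs, clear of the cradle and still sloping about 40°. Side crop: lens at (435,405), lever down. I'll measure the axis and lens from the depth data and the straight carry path.

```bash
cat > ax.py <<'E'
from h import *
def axis():
    p=np.array(arm.observe()["ee_pos"]); d=np.array([.944*.766,-.329*.766,-.643]); o=p+[0,0,.020]
    for n in("side","wrist","top"):
        f,W,k=cam(n); q=(W-o); s=q@d; r=np.linalg.norm(q-s[...,None]*d,axis=-1)
        m=(s>.03)&(s<.115)&(r<.022); P=W[m]; S=s[m]
        if len(P)<40: print(n,len(P)); continue
        # centreline by bins: lateral mean (bias toward camera), extents
        e1=np.array([.329,.944,0]); e2=np.cross(d,e1)
        for a,b in((.05,.07),(.07,.085),(.085,.1)):
            g=(S>a)&(S<b); 
            if g.sum()>5: A=(P[g]-o); print(n,a,g.sum(),"lat",np.percentile(A@e1,[2,98]).round(4),"up",np.percentile(A@-e2 if e2[2]<0 else A@e2,[2,98]).round(4))
        print(n,"lens s",np.percentile(S,99.5).round(4))
    print("tcp",p,"lens est",o+.1*d)
E
python3 -c "
from ax import *
axis()"
```

```text
side 0.05 83 lat [-0.0127  0.0057] up [-0.0121  0.0085]
side 0.07 54 lat [-0.0114  0.0053] up [-0.0088  0.0089]
side 0.085 38 lat [-0.0106  0.0041] up [-0.0094  0.007 ]
side lens s 0.096
wrist 0.05 1308 lat [-0.0104  0.011 ] up [-0.0033  0.0075]
wrist 0.07 753 lat [-0.0091  0.0097] up [-0.0027  0.0063]
wrist 0.085 473 lat [-0.0082  0.0087] up [-0.0031  0.0051]
wrist lens s 0.0966
top 0.05 80 lat [-0.0085  0.0107] up [-0.0075  0.0075]
top 0.07 52 lat [-0.0067  0.0094] up [-0.005   0.0063]
top 0.085 34 lat [-0.0064  0.0084] up [-0.0047  0.005 ]
top lens s 0.0972
tcp [ 0.3886024  -0.27691798  0.21493092] lens est [ 0.4609128  -0.30211938  0.17063092]
```

Lamp axis confirmed in the grip. It sits about 3 mm behind and below nominal, and the pitch is right. I'll carry it over to a stand-off behind the dot.

>>> drive_tool(plan=[[0.001,0.02,0.01,0,0.01],[0.002,0.036,0.01,0,0.01],[0.002,0.036,0.01,0,0.01],[0.002,0.036,0,0,0.01],[0.002,0.036,0,0,0.01],[0.004,0.036,0,0,0.01],[0.004,0.036,0,0,0.01],[0.004,0.036,0,0,0.01],[0.004,0.036,0,0,0.01],[0.004,0.036,0,0,0.01],[0.004,0.036,0,0,0.01],[0.006,0.036,0,0,0.01]])

```text
time: 7.6
ee_pos: [0.4278, 0.1395, 0.2453]
tcp_rot: [[0.945, -0.328, -0.002], [-0.328, -0.945, -0.0], [-0.002, 0.001, -1.0]]
contact_force: [1.4, 0.2, -2.5]
grip_width: 0.292
grip_force: 69.1
```

>>> drive_tool(plan=[[0,0,-0.03,0,0.01],[0,0,-0.04,0,0.01],[0,0,-0.04,0,0.01],[0,0,-0.03,0,0.01],[0,0,-0.02,0,0.01],[0,0,0,0,0.01],[0,0,0,0,0.01]])

```text
time: 8.3
ee_pos: [0.4283, 0.138, 0.0858]
tcp_rot: [[0.945, -0.328, -0.002], [-0.328, -0.945, -0.0], [-0.002, 0.001, -1.0]]
contact_force: [0.4, 0.5, -1.3]
grip_width: 0.295
grip_force: 69.3
```

Run:
```python
from ax import *
axis()
import time
for n in("wrist","top"):
    f,W,k=cam(n)
    q=k[1]@np.array([.566,.0905,.023])+k[2]; u,v=k[0]*q[0]/q[2]+k[3],k[0]*q[1]/q[2]+k[4]; print(n,"dot px",u,v)
    if n=="wrist": save("w5.png",f)
    m=(f.min(-1)>170)&(abs(W[...,0]-.566)<.02)&(abs(W[...,1]-.0905)<.02)&(W[...,2]<.035)
    if m.any(): print("white",m.sum(),W[m].mean(0))
```

```text
side 0.05 44 lat [-0.0126  0.0044] up [-0.0111  0.0088]
side 0.07 31 lat [-0.0128  0.0048] up [-0.0105  0.0092]
side 0.085 19 lat [-0.0166  0.0015] up [-0.01   0.008]
side lens s 0.1146
wrist 0.05 1306 lat [-0.0099  0.0113] up [-0.0024  0.009 ]
wrist 0.07 751 lat [-0.0088  0.0101] up [-0.0017  0.0078]
wrist 0.085 466 lat [-0.0078  0.0091] up [-0.0016  0.0066]
wrist lens s 0.1145
top 0.07 21 lat [-0.0103 -0.0009] up [-0.0016  0.0086]
top 0.085 22 lat [-0.0088  0.0049] up [-0.0006  0.0078]
top lens s 0.1137
tcp [0.42826225 0.13801488 0.08583325] lens est [0.50057265 0.11281348 0.04153325]
wrist dot px 280.24885391567716 -15.087499685711322
white 2 [0.54955502 0.10443353 0.01863529]
top dot px 250.47917782805382 177.8491183098468
```

View pics/w5.png

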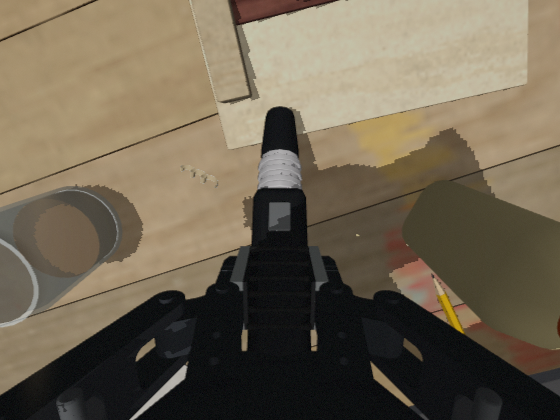

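The wrist view shows the lamp tip at (279,110), lateral aim in line with the dot's column (280), the bottle and jar clear. I'll move in along the axis heading.

>>> drive_tool(plan=[[0.008,-0.0027,0,0,0.01],[0.012,-0.004,0,0,0.01],[0.012,-0.004,0,0,0.01],[0.009,-0.003,0,0,0.01],[0.005,-0.002,0,0,0.01],[0,0,0,0,0.01],[0,0,0,0,0.01]])

```text
time: 9.25
ee_pos: [0.4741, 0.1223, 0.0859]
tcp_rot: [[0.945, -0.328, -0.001], [-0.328, -0.945, 0.0], [-0.001, 0.0, -1.0]]
contact_force: [0.3, 0.9, -1.8]
grip_width: 0.29
grip_force: 69.3
```

Run:
```python
from ax import *
axis()
for n in("wrist","top","side"):
    f,W,k=cam(n)
    q=k[1]@np.array([.566,.0905,.023])+k[2]; u,v=k[0]*q[0]/q[2]+k[3],k[0]*q[1]/q[2]+k[4]; print(n,"dot px",u,v)
    near=(np.hypot(W[...,0]-.566,W[...,1]-.0905)<.02)&(W[...,2]<.03)&(W[...,2]>.018)
    sat=f.max(-1).astype(int)-f.min(-1)
    m=near&(f.min(-1)>110); 
    if m.any(): print("white",m.sum(),W[m].mean(0),np.argwhere(m).mean(0)[::-1])
    if n=="wrist": a=f[0:260,140:420]
    if n=="side": b=f[190:260,250:350]
save("m6.png",np.hstack([cv2.resize(a,(400,371)),cv2.resize(b,(400,280)) if 0 else cv2.copyMakeBorder(cv2.resize(b,(400,280)),0,91,0,0,cv2.BORDER_CONSTANT)]))
```

```text
side 0.05 48 lat [-0.0133  0.0058] up [-0.0103  0.0093]
side 0.07 30 lat [-0.012   0.0038] up [-0.0092  0.0074]
side 0.085 21 lat [-0.015   0.0144] up [-0.0099  0.0074]
side lens s 0.114
wrist 0.05 1296 lat [-0.0104  0.0109] up [-0.0036  0.0076]
wrist 0.07 754 lat [-0.0092  0.0096] up [-0.003   0.0063]
wrist 0.085 451 lat [-0.0083  0.0085] up [-0.0035  0.0052]
wrist lens s 0.1146
top 1
tcp [0.47409548 0.12226648 0.08587339] lens est [0.54640588 0.09706508 0.04157339]
wrist dot px 279.36106683810505 71.68427955730067
white 251 [0.55261168 0.09285067 0.01919285] [282.66932271  94.87649402]
top dot px 250.47917782805382 177.8491183098468
white 2 [0.5574433  0.08600112 0.02071894] [252.5 181.5]
side dot px 296.15993982305855 225.86971075489643
white 14 [0.56231591 0.09231832 0.02274566] [294.92857143 225.71428571]
```

View pics/m6.png

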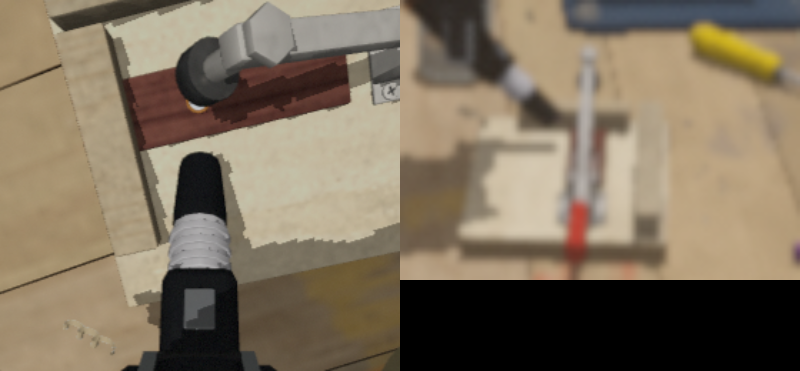

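The dot is visible at wrist pixel (279,75), against (279,72) predicted, straight ahead of the lens. The computed dot position in the lamp frame is x ≈ 131 mm with about 2 mm offset. I'll hold for 3.6 s.

>>> drive_tool(plan=[[0,0,0,0,0.01],[0,0,0,0,0.01],[0,0,0,0,0.01],[0,0,0,0,0.01],[0,0,0,0,0.01],[0,0,0,0,0.01],[0,0,0,0,0.01],[0,0,0,0,0.01],[0,0,0,0,0.01],[0,0,0,0,0.01],[0,0,0,0,0.01],[0,0,0,0,0.01]])

```text
time: 10.75
ee_pos: [0.4746, 0.1224, 0.0861]
tcp_rot: [[0.945, -0.328, 0.0], [-0.328, -0.945, 0.0], [0.0, -0.0, -1.0]]
contact_force: [-0.3, -0.5, -1.4]
grip_width: 0.291
grip_force: 69.3
```

>>> drive_tool(plan=[[0,0,0,0,0.01],[0,0,0,0,0.01],[0,0,0,0,0.01],[0,0,0,0,0.01],[0,0,0,0,0.01],[0,0,0,0,0.01],[0,0,0,0,0.01],[0,0,0,0,0.01],[0,0,0,0,0.01],[0,0,0,0,0.01],[0,0,0,0,0.01],[0,0,0,0,0.01]])

```text
time: 11.95
ee_pos: [0.4746, 0.1224, 0.0861]
tcp_rot: [[0.945, -0.328, 0.0], [-0.328, -0.945, 0.0], [0.0, -0.0, -1.0]]
contact_force: [-0.4, 0.3, -1.4]
grip_width: 0.297
grip_force: 69.3
```

>>> drive_tool(plan=[[0,0,0,0,0.01],[0,0,0,0,0.01],[0,0,0,0,0.01],[0,0,0,0,0.01],[0,0,0,0,0.01],[0,0,0,0,0.01],[0,0,0,0,0.01],[0,0,0,0,0.01],[0,0,0,0,0.01],[0,0,0,0,0.01],[0,0,0,0,0.01],[0,0,0,0,0.01]])

```text
time: 13.15
ee_pos: [0.4746, 0.1224, 0.0861]
tcp_rot: [[0.945, -0.328, 0.0], [-0.328, -0.945, 0.0], [-0.0, -0.0, -1.0]]
contact_force: [0.3, -0.3, -1.2]
grip_width: 0.289
grip_force: 69.3
```

>>> drive_tool(plan=[[-0.005,0.002,0,0,0.01],[-0.009,0.003,0,0,0.01],[-0.012,0.004,0,0,0.01],[-0.012,0.004,0,0,0.01],[-0.008,0.0027,0,0,0.01],[0,0,0.03,0,0.01],[0,0,0.04,0,0.01],[0,0,0.04,0,0.01],[0,0,0.03,0,0.01],[0,0,0.02,0,0.01]])

```text
time: 14.15
ee_pos: [0.4287, 0.1385, 0.2486]
tcp_rot: [[0.945, -0.328, 0.003], [-0.328, -0.945, 0.001], [0.003, -0.002, -1.0]]
contact_force: [0.6, 0.4, -0.6]
grip_width: 0.297
grip_force: 69.3
```

>>> drive_tool(plan=[[-0.006,-0.036,0,0,0.01],[-0.004,-0.036,0,0,0.01],[-0.004,-0.036,0,0,0.01],[-0.004,-0.036,0,0,0.01],[-0.004,-0.036,0,0,0.01],[-0.004,-0.036,0,0,0.01],[-0.004,-0.036,0,0,0.01],[-0.002,-0.036,0,0,0.01],[-0.002,-0.036,0,0,0.01],[-0.002,-0.036,0,0,0.01],[-0.002,-0.036,0,0,0.01],[-0.001,-0.02,0,0,0.01]])

```text
time: 15.35
ee_pos: [0.3891, -0.28, 0.246]
tcp_rot: [[0.944, -0.329, 0.0], [-0.329, -0.944, -0.001], [0.001, 0.001, -1.0]]
contact_force: [0.4, -0.5, -2.1]
grip_width: 0.294
grip_force: 69.6
```

>>> drive_tool(plan=[[0,0,0,0,0.01],[0,0,-0.03,0,0.01],[0,0,-0.04,0,0.01],[0,0,-0.04,0,0.01],[0,0,-0.02,0,0.01],[0,0,0,0,0.01],[0,0,0,0,0.01]])

```text
time: 16.05
ee_pos: [0.3896, -0.2769, 0.1164]
tcp_rot: [[0.945, -0.327, -0.0], [-0.327, -0.945, 0.001], [-0.001, -0.001, -1.0]]
contact_force: [0.4, -0.2, -1.1]
grip_width: 0.294
grip_force: 69.6
```

>>> drive_tool(plan=[[0,0,-0.012,0,0.01],[0,0,-0.01,0,0.01],[0,0,-0.008,0,0.01],[0,0,-0.004,0,0.01],[0,0,-0.003,0,0.01],[0,0,-0.002,0,0.01],[0,0,0,0,0.01]])

```text
time: 16.75
ee_pos: [0.3906, -0.2787, 0.0777]
tcp_rot: [[0.945, -0.328, 0.002], [-0.328, -0.945, -0.001], [0.002, 0.001, -1.0]]
contact_force: [1.4, -1.0, 1.9]
grip_width: 0.292
grip_force: 70.1
```

Same pose as at the grasp, with light contact. Releasing gently, then retreating upward.

>>> drive_tool(plan=[[0,0,-0.001,0,0.01],[0,0,0,0,0.03],[0,0,0,0,0.04],[0,0,0,0,0.06],[0,0,0,0,0.085],[0,0,0,0,0.085],[0,0,0,0,0.085],[0,0,0,0,0.085]], squeeze=20)

```text
time: 17.55
ee_pos: [0.3896, -0.2779, 0.0761]
tcp_rot: [[0.945, -0.328, -0.0], [-0.328, -0.945, 0.0], [-0.0, -0.0, -1.0]]
contact_force: [0.0, 0.2, 0.0]
grip_width: 1.0
grip_force: 0.0
```

>>> drive_tool(plan=[[0,0,0.01,0,0.085],[0,0,0.02,0,0.085],[0,0,0.04,0,0.085],[0,0,0.04,0,0.085],[0,0,0.05,0,0.085],[0,0,0,0,0.085],[0,0,0,0,0.085]])

```text
time: 18.25
ee_pos: [0.3903, -0.2785, 0.238]
tcp_rot: [[0.945, -0.328, 0.003], [-0.328, -0.945, -0.003], [0.004, 0.002, -1.0]]
contact_force: [-0.4, 0.7, -0.9]
grip_width: 0.997
grip_force: 0.0
```

Run:
```python
from h import *
f,W,k=cam("wrist"); a=f
f,W,k=cam("side"); b=f[170:320,190:390]; np.save("b.npy",b)
z=W[...,2];x=W[...,0];y=W[...,1]
d=np.load("side1.npz")["W"]; d0=d
for n,W2 in(("before",d0),("now",W)):
    x,y,z=W2[...,0],W2[...,1],W2[...,2]
    m=(abs(x-.39)<.12)&(abs(y+.279)<.1)&(z>.05)&(z<.16); print(n,m.sum(),W2[m].min(0),W2[m].max(0),W2[m].mean(0))
x,y,z=W[...,0],W[...,1],W[...,2]
hsv=cv2.cvtColor(f,cv2.COLOR_RGB2HSV)
m=(hsv[...,1]>150)&((hsv[...,0]<8)|(hsv[...,0]>172))&(abs(x-.542)<.03)&(y<-.06)&(y>-.17)&(z>.03); print("red",m.sum(),z[m].min(),z[m].max())
save("m7.png",np.hstack([cv2.resize(a,(400,300)),cv2.resize(b,(400,300))]))
```

```text
before 849 [ 0.33312894 -0.31767848  0.05087742] [ 0.45246374 -0.24158088  0.14090892] [ 0.38696492 -0.28571051  0.09421689]
now 864 [ 0.33280969 -0.31565746  0.05022709] [ 0.45247416 -0.24263855  0.13997047] [ 0.387303   -0.284829    0.09383058]
red 42 0.05370426465442817 0.0708495196042733
```

View pics/m7.png

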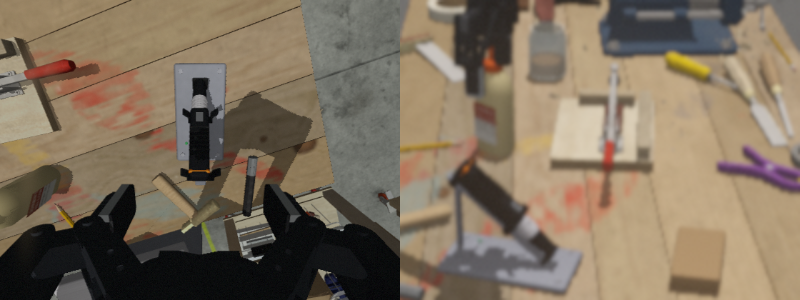

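The lamp is seated as before (wrist at (200,130), extents within 2 mm of the start). The lever is still down, the objects are in place, and the gripper is clear. Handing in.

```bash
python3 -c "
from bench import arm
print(arm.finish_job())"
```

```text
the job is handed in; nothing more can be done
None
```

I handed the job in at about 18 s: the clamp is open, the lamp shone at the dot from about 3 cm for at least 3.6 s, it is back in its cradle within about 2 mm of its start, and the bottle, jar and block look undisturbed; the hand-in returned no verdict.

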